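Close and lock the dust extractor's filter cover

ROBOT

A 6-joint arm with a two-finger parallel gripper is mounted at the origin on the work surface. World frame = base frame: x ahead of the robot, y to its left, z up, the work surface at z = 0. Lengths are in mm, angles in rad, forces in N, time in s.
With the tool pointing down it reaches from about 300 to 775 mm from the base axis. Payload 14.6 kg.
Tool frame: the origin (TCP) lies between the finger pads; the fingertips stand 19 mm ahead of it and the grasp point (between the pads) is the TCP; z points along the fingers, y is the line along which they close (so a half turn about z gives the same grasp; the last joint's range is limited). The gripper opens to 94 mm and grips with 3 to 60 N. Pads are 16 mm wide; open, the fingers measure 119 mm over their backs; the gripper's body (75 mm by 177 mm) begins 78 mm behind the grasp point.
Start: joints at [1.13, 0.3, 1.521, -0, 1.321, -0.067], TCP at [200.832, 512.011, 195.246] pointing down, gripper open.
Joint ranges: [-3.03, 3.03], [-0.79, 2.21], [0.23, 2.52], [-1.04, 4.18], [0, 3.07], [-2.55, 2.55]. Speed limits (rad/s): [2.22, 2.22, 2.57, 3.14, 3.14, 3.14].

INTERFACE

Orientations are given as [roll, pitch, yaw] about the fixed x, y, z axes, in that order (R = Rz(yaw) Ry(pitch) Rx(roll)).
In Python, from cell import monitor, imaging, job, find_in, trace gives the robot as it stands. The module is installed in compiled form; this text tells all that it offers.
- The arm moves only by the tool arm_command, never from a script. Its argument "steps" is a list of rows, each a list of 5 numbers: the opening, from 0 (shut) to 1 (fully open), then the shift along the tool's x, y, z in mm, then the turn about the tool's z in degrees. In form: [[gripper, dx, dy, dz, turn], ...]. A call has 1 to 20 rows; each row is the pose to reach, as a shift and turn from the pose commanded when the call began, along the tool's axes at that moment; what a row does not reach only later rows make up. A row lasts 1/8 s, in which the tool goes at most 62.5 mm and 10.7 degrees, less where a joint would pass 70% of its speed; a pose out of reach is approached as far as the arm can. A call with a gripper value outside its range is refused whole. The fingers move at their own pace and stop on an object; "force" is the grip in N (left out, the last holds). Time passes only in rows, so rows that repeat a pose let the fingers close. It gives the time, the measured TCP pose, the force, the opening and the grip force at its end, in the units of the state.
- monitor.read_state(): the state, without advancing time (a new reading comes with each control period).
- imaging.camera(name): name is "scene" or "top"; returns a dict with "img" (420x560x3 uint8, red, green, blue), "mtx" (3x3 intrinsics, pixels), "view" (4x4, takes a point from world to camera coordinates). Camera axes: x right, y down, z forward; pixel columns grow to the right and rows downward; lengths in mm; the calibration is good to about 2 mm. A picture is of the moment at which its call begins. There is no depth.
- job.sign_off(): hands the job in; it is judged then, once.
Trained networks look in a picture, given as the dict that the camera call returned (one of the last four; its "shot" number tells which), for a name from the list of things; names that differ only in an ending like _2 or _b are one class to them, and where a whole thing is asked for, a point or a joint stands for the part that bears it (a point fixed in the world has none). Each returns a list of dicts, best first, with "p" (0 to 1); they miss things now and then, are a little off and sometimes report something else, mostly with a low value. They report only what shows in the picture. A call takes as long as a camera call.
- find_in(picture, target): "rect" ([centre column, centre row, width, height] in pixels, round what is visible of it).
- trace(picture, target): "region" (420x560 bool, what is visible of it) and "rect" ([centre column, centre row, width, height] in pixels, round what is visible of it).
The state is a dict: "clock": time; "joints": joint angles; "qd": joint speeds; "effort": joint torques, N m; "eef_pos": TCP position; "eef_rot": TCP orientation; "wrist_force": force on the tool from outside, world axes, zero at the start; "moment": the same for the moment, N m; "finger_gap": finger opening in mm; "finger_force": force on a finger pad.
Only numpy, scipy, OpenCV 4.12 (cv2) and the standard library are available. Lean on these libraries where they do the work, as an engineer would, in place of code of your own. Each camera call takes 0.05 s, during which the arm holds its last target. There are 200 camera calls.

TASK

Close the hinged cover of the small bench dust extractor, then lock it with its wing-headed quarter-turn stud: press the stud straight down until you feel its pin bottom, turn it a quarter turn clockwise (seen from above) and let it up, so that its pin catches and the cover stays shut. How deep the pin must go differs from machine to machine, so go by feel, and never load the pin with more than 20 N or the catch bends. Leave the two jars, the wax tin and the pumice block around it where they stand.

Things in the scene. Friction and masses are not known exactly. Their poses are not given: they have to be found in the camera images.
- extractor: Bench dust extractor, fixed to the table: grey open-topped steel box 200 (x) x 180 (y) x 90 tall mm, a dark fan drum behind it (+x side, up to 115 mm tall) and a flat hinged cover. Origin: centre of the box's underside, on the table; x points from the box's front to the hinge and drum, z up.
- cover (a joint): Angle (rad) of the grey cover plate, 205 x 184 x 6 mm: 0 = closed on a hard stop, its top 96.5 mm above the table; positive = front edge raised. Hinge axis along the extractor's y at x = +100, z = 90.5 mm in its frame (level with the cover's underside). The hinge is stiff: the cover stays at any angle; a downward push of a few N near its front edge closes it.
- cover_front (a point): A bare spot on the cover's top face, good to push on: 180 mm from the hinge axis (25 mm behind the front edge), 55 mm to the +y side of the stud's centre line.
- stud: Captive stud: black wing head (flat bar) 44 long x 10 thick x 24 tall on a steel shank 14 dia x 18 tall. Origin: on its axis at the cover's top face (stud out); z along the axis, out of the cover, x along the wing. The axis is 165 mm from the hinge axis on the cover's centre line (closed: x = -65, y = 0 in the extractor's frame). Under the cover a square cross-pin 24 x 5 x 5 lies along the wing.
- stud_top (a point): Centre of the wing's top, 42 mm above the cover's top face when the stud is out; axes as the stud's. Take the wing by its two flat faces (18 to 42 mm above the cover), fingertips about 19 mm above the cover, since the head sinks up to 13.5 mm; a grip of about 25 N will do.
- stud_press (a joint): How far the stud is pressed into the cover (m): 0 = out, grows downward. Its spring takes 3 N to start and 0.35 N more per mm, so 4 to 8 N before the pin meets the hard floor.
- stud_turn (a joint): Turn of the stud (rad), clockwise seen from above: about 0 = unlocked, wing along the extractor's x (front to back); 1.571 = locked, wing along its y. Limits -0.1 and 1.65. Hinge friction 0.02 N m. It turns only while the pin is below the keep's slot.
- catch: Catch in the box under the stud. Origin: on the stud's axis, 90 mm above the table; axes as the extractor's. It holds a slotted keep set to a different, unmeasured height on each machine: the pin clears the slot at 3 to 12 mm of press and meets a hard floor 1.5 mm further. A 2 mm notch under the keep catches the pin, let up within 0.2 rad of a quarter turn. Over 20 N on the pin bends it.
- dye_jar: Bystander, loose: red plastic dye jar with black screw cap, 68 dia x 75 tall mm. Origin: centre of its underside.
- wax_tin: Bystander, loose: flat round metal wax tin, 84 dia x 32 tall mm. Origin: centre of its underside.
- brown_jar: Bystander, loose: brown jar with black cap, 72 dia x 70 tall mm. Origin: centre of its underside.
- pumice: Bystander, loose: grey pumice block 70 x 50 x 30 mm. Origin: centre of its underside.

How it is judged:
By the outcome, as a careful person would: the job done as asked, in the order asked, and still so for the second after the job is handed in, with the robot touching nothing.
It also fails if it takes over 51 s, if anything falls off the work surface, if the arm or the gripper's body presses on something with over 40 N, if the wrist force passes 120 N, or if a joint passes its speed limit or range.

## Working session

There is one attempt and no reset: what is moved stays moved. The work goes in short steps, Python scripts to look and compute and a tool call to move; the robot and the scene stay as the last step left them, time stands still between calls to the robot, and variables do not carry over. Pictures are saved under pics/ and viewed, at most 10 in all, crops included, and the job is handed in when it is done.

Besides the shell and the picture viewer there is one more tool, called after "Call:" by a JSON object that holds its "op" and its "data", one argument or row to a line. arm_command: Moves the arm, as the interface text tells. Its arguments: {"type":"object","properties":{"steps":{"type":"array","items":{"type":"array","items":{"type":"number"}}},"force":{"type":"number"}},"required":["steps"]}

```bash
mkdir -p pics
cat > h.py <<'E'
from cell import monitor, imaging, job, find_in, trace
import numpy as np, cv2
def save(c,n): cv2.imwrite('pics/'+n,c['img'][:,:,::-1])
def ray(c,u,v):
    R=c['view'][:3,:3];t=c['view'][:3,3]
    return -R.T@t, R.T@np.linalg.inv(c['mtx'])@np.array([u,v,1.])
def at_z(c,u,v,z):
    o,d=ray(c,u,v); return o+d*(z-o[2])/d[2]
def proj(c,P):
    P=np.atleast_2d(P); q=(c['view'][:3,:3]@P.T).T+c['view'][:3,3]; q=(c['mtx']@q.T).T; return q[:,:2]/q[:,2:]
E
python3 - <<'E'
from h import *
s=monitor.read_state(); print({k:np.round(v,3) for k,v in s.items()})
a=imaging.camera('scene'); b=imaging.camera('top')
cv2.imwrite('pics/a.png',cv2.resize(np.vstack([a['img'],b['img']])[:,:,::-1],None,fx=.71,fy=.71))
save(a,'s1.png');save(b,'t1.png')
for n in ['extractor','cover','stud','dye_jar','wax_tin','brown_jar','pumice']:
  for c in (a,b): print(n,[(np.round(f['rect']),round(f['p'],2)) for f in find_in(c,n)[:2]])
for c in (a,b): print(np.round(ray(c,280,210)[0]))
E
```

```text
{'clock': np.float64(0.0), 'joints': array([ 1.13 ,  0.301,  1.522,  0.   ,  1.321, -0.067]), 'qd': array([-0.001,  0.001, -0.001,  0.   , -0.   ,  0.001]), 'effort': array([ 4.0000e-03, -5.3185e+01, -3.5272e+01,  7.1000e-02,  2.5000e-02,
       -0.0000e+00]), 'eef_pos': array([200.699, 511.776, 194.667]), 'eef_rot': array([-3.14 , -0.   ,  2.768]), 'wrist_force': array([ 0.255, -0.794,  0.951]), 'moment': array([-0.005,  0.034, -0.022]), 'finger_force': np.float64(0.0), 'finger_gap': np.float64(93.636)}
extractor [(array([194., 272., 139., 221.]), 0.88), (array([191., 185.,   9.,  23.]), 0.67)]
extractor []
cover [(array([190., 232., 129., 145.]), 0.65)]
cover [(array([356., 182., 118., 113.]), 0.68), (array([354., 167., 122., 175.]), 0.52)]
stud [(array([191., 187.,  14.,  27.]), 0.81), (array([193., 272., 133., 222.]), 0.53)]
stud [(array([361., 192.,  17.,  33.]), 0.75)]
dye_jar [(array([108., 266.,  51.,  56.]), 0.69)]
dye_jar [(array([437., 197.,  46.,  36.]), 0.68)]
wax_tin []
wax_tin [(array([367., 283.,  47.,  49.]), 0.96)]
brown_jar [(array([303., 248.,  43.,  54.]), 0.75)]
brown_jar [(array([259., 191.,  43.,  37.]), 0.92)]
pumice [(array([273., 198.,  36.,  37.]), 0.95)]
pumice [(array([277., 267.,  38.,  40.]), 0.83)]
[1029.   -2.  681.]
[527.  53. 934.]
```

View pics/s1.png

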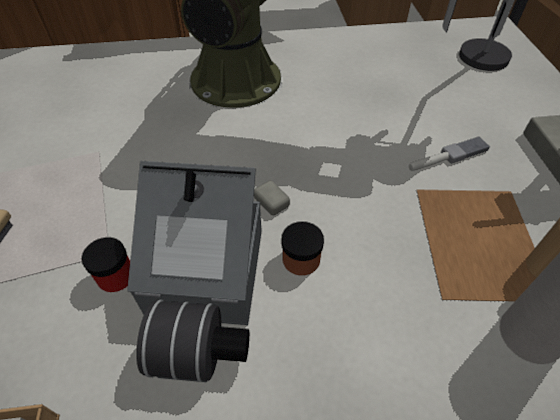

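View pics/t1.png

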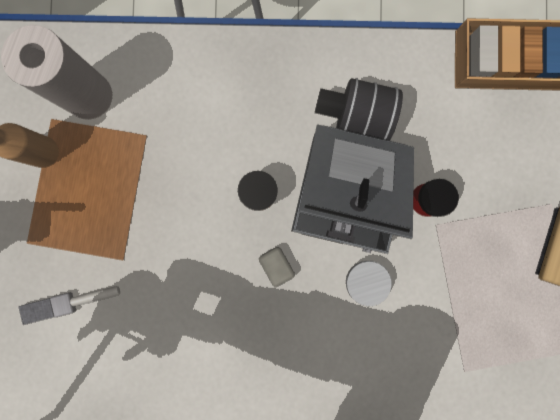

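The scene view shows the extractor at about (195,240), its cover raised and the stud at (191,187). In the top view the cover is at (356,182), the box front at (343,230), the red jar at (437,197), the brown jar at (259,191), the tin at (368,284) and the pumice at (277,267). I'll zoom in to pick corners.

Run:
```python
import cv2,numpy as np
a=cv2.imread('pics/s1.png')[150:310,120:280];b=cv2.imread('pics/t1.png')[110:260,285:435]
f=lambda i:cv2.resize(i,(400,400),interpolation=cv2.INTER_CUBIC)
cv2.imwrite('pics/z1.png',np.hstack([f(a),f(b)]))
```

```text
(no output)
```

View pics/z1.png

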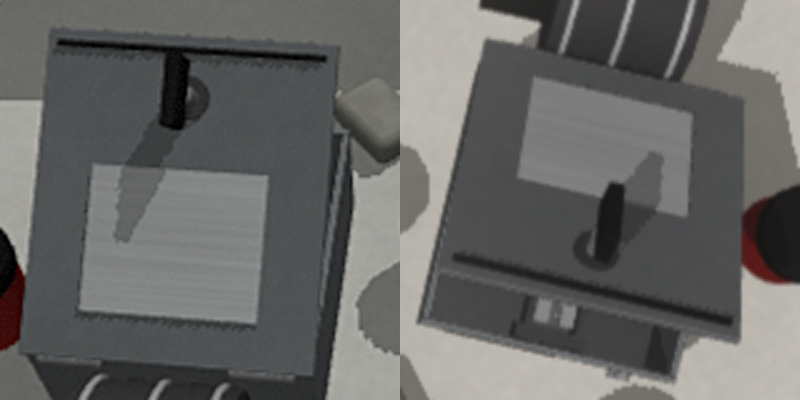

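```bash
cat >> h.py <<'E'
def model(p):
    x,y,w,th=p; R=np.array([[np.cos(w),-np.sin(w),0],[np.sin(w),np.cos(w),0],[0,0,1]])
    W=lambda P:(R@np.atleast_2d(P).T).T+[x,y,0]
    C=lambda s,yy,h:W([100-s*np.cos(th)+h*np.sin(th),yy,90.5+s*np.sin(th)+h*np.cos(th)])[0]
    return W,C
E
cat > fit.py <<'E'
from h import *
from scipy.optimize import least_squares
a=imaging.camera('scene'); b=imaging.camera('top')
def res(p):
    W,C=model(p)
    S=[C(205,-92,6),C(205,92,6),C(0,-92,6),C(0,92,6)]
    T=[C(0,92,6),C(0,-92,6),C(205,-92,6),C(205,92,6),W([-100,90,90])[0],W([-100,-90,90])[0]]
    return np.r_[(proj(a,S)-[[140,161.2],[256,168.4],[128.8,290.8],[242,301.2]]).ravel(),
     (proj(b,T)-[[316.9,125],[414,146.8],[412.5,237.5],[300,211.3],[291.75,230.8],[388,252.5]]).ravel()]
r=least_squares(res,[500,-80,0,.5],loss='soft_l1');print(np.round(r.x,3));print(np.round(r.fun.reshape(-1,2),1))
W,C=model(r.x)
print('stud top',C(165,0,48),'front',C(180,55,6)); W,C0=model([*r.x[:3],0]);print('closed stud top',C0(165,0,48),'front',C0(180,55,6))
print('studtop px',proj(a,C(165,0,48)),proj(b,C(165,0,48)))
for n,u,v,z in [('tin',367,283,32),('brown',259,191,70),('pum',277,267,30),('dye',439,197,75)]: print(n,at_z(b,u,v,z))
E
python3 fit.py
```

```text
[ 6.02063e+02 -8.87460e+01 -2.14000e-01  5.84000e-01]
[[-0.7 -0.4]
 [-1.4 -0.4]
 [-3.2  0.7]
 [ 2.  -0.1]
 [-0.1 -1.5]
 [-0.  -0.3]
 [-0.6  0.6]
 [-1.4 -0.3]
 [ 0.5  0. ]
 [-0.4  1.2]]
stud top [591.17664334 -86.38536273 221.56152015] front [567.95983484 -25.07357141 194.80625809]
closed stud top [538.53870584 -74.97245077 138.5       ] front [535.53358316 -18.04293964  96.5       ]
studtop px [[186.93523689 185.1699195 ]] [[364.78319679 189.22640195]]
tin [ 424.3383872  -130.18430369   32.        ]
brown [597.23519773  84.03556487  70.        ]
pum [451.48932791  46.63958937  30.        ]
dye [ 592.80415932 -254.53716674   75.        ]
```

The fit is good: extractor at (602,-89), yaw -0.214, cover open at 0.58 rad. Next I go above the push spot with the fingers shut.

Call:
{"op": "arm_command", "data": {
  "steps": [
    [0, 0, 0, -95, 0],
    [0, 0, 0, -95, 0],
    [0, -538, -366, -95, -9],
    [0, -538, -366, -95, -9],
    [0, -538, -366, -95, -9],
    [0, -538, -366, -95, -9],
    [0, -538, -366, -95, -9],
    [0, -538, -366, -95, -9],
    [0, -538, -366, -95, -9],
    [0, -538, -366, -95, -9],
    [0, -538, -366, -95, -9],
    [0, -538, -366, -95, -9],
    [0, -538, -366, -95, -9],
    [0, -538, -366, -95, -9],
    [0, -538, -366, -95, -9],
    [0, -538, -366, -95, -9],
    [0, -538, -366, -65, -9],
    [0, -538, -366, -65, -9]
  ]
}}

```text
clock: 3.15
eef_pos: [567.1, -24.4, 258.9]
eef_rot: [-3.141, -0.003, 2.926]
wrist_force: [-0.6, -0.6, 0.2]
finger_gap: 0.3
finger_force: 0.0
```

Call:
{"op": "arm_command", "data": {
  "steps": [
    [0, 0, 0, 30, 0],
    [0, 1, 0, 40, 0],
    [0, 3, 0, 50, 0],
    [0, 9, 0, 60, 0],
    [0, 14, 0, 70, 0],
    [0, 18, 0, 78, 0],
    [0, 21, 0, 86, 0],
    [0, 24, 0, 94, 0],
    [0, 26, 0, 102, 0],
    [0, 28, 0, 110, 0],
    [0, 30, 0, 117, 0],
    [0, 32, 0, 124, 0],
    [0, 32, 0, 130, 0],
    [0, 33, 0, 135, 0],
    [0, 33, 0, 138, 0],
    [0, 33, 0, 138, 0]
  ]
}}

```text
clock: 5.15
eef_pos: [535.8, -18.1, 122.0]
eef_rot: [-3.142, -0.0, 2.925]
wrist_force: [0.0, -0.1, 0.3]
finger_gap: 0.0
finger_force: 0.0
```

Call:
{"op": "arm_command", "data": {
  "steps": [
    [0, 0, 0, 2, 0],
    [0, 0, 0, 4, 0],
    [0, 0, 0, 5, 0],
    [0, 0, 0, 6, 0],
    [0, 0, 0, 6, 0]
  ]
}}

```text
clock: 5.78
eef_pos: [535.8, -18.1, 116.2]
eef_rot: [-3.142, -0.0, 2.925]
wrist_force: [-0.5, 0.8, 1.7]
finger_gap: 0.1
finger_force: 0.6
```

Call:
{"op": "arm_command", "data": {
  "steps": [
    [0, 0, 0, 0.5, 0],
    [0, 0, 0, 1, 0],
    [0, 0, 0, 1.5, 0],
    [0, 0, 0, 1.5, 0]
  ]
}}

```text
clock: 6.28
eef_pos: [535.8, -18.1, 114.7]
eef_rot: [-3.142, -0.0, 2.925]
wrist_force: [-1.5, 1.2, 1.5]
finger_gap: 0.4
finger_force: 0.9
```

Run:
```python
from h import *
a=imaging.camera('scene'); b=imaging.camera('top')
f=lambda i:cv2.resize(i,(400,400),interpolation=cv2.INTER_CUBIC)[:,:,::-1]
cv2.imwrite('pics/z2.png',np.hstack([f(a['img'][150:310,120:280]),f(b['img'][110:260,285:435])]))
```

```text
(no output)
```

View pics/z2.png

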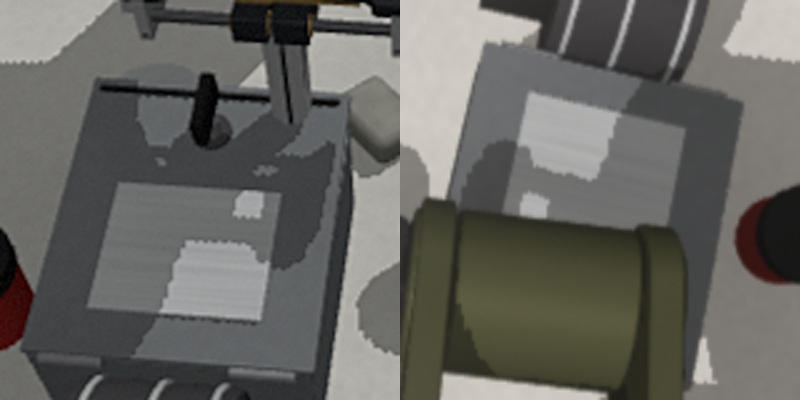

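The fingertips sit on the cover, which is nearly closed (front edge at y≈85 in the left crop). I'll press further until it meets the stop.

Call:
{"op": "arm_command", "data": {
  "steps": [
    [0, 0, 0, 0.5, 0],
    [0, 0, 0, 1, 0],
    [0, 0, 0, 1, 0]
  ]
}}

```text
clock: 6.75
eef_pos: [535.8, -18.1, 113.7]
eef_rot: [-3.142, -0.0, 2.925]
wrist_force: [-1.5, 1.3, 1.9]
finger_gap: 0.3
finger_force: 0.9
```

Call:
{"op": "arm_command", "data": {
  "steps": [
    [0, 0, 0, 0.5, 0],
    [0, 0, 0, 1, 0],
    [0, 0, 0, 1.5, 0],
    [0, 0, 0, 2, 0],
    [0, 0, 0, 2, 0]
  ]
}}

```text
clock: 7.38
eef_pos: [535.8, -18.1, 111.7]
eef_rot: [-3.142, -0.0, 2.925]
wrist_force: [-1.3, 0.6, 1.5]
finger_gap: 0.6
finger_force: 0.8
```

Run:
```python
from h import *
a=imaging.camera('scene')
for th in (0,.03,.06,.1):
    W,C=model([602.06,-88.75,-.214,th]); print(th,np.round(proj(a,[C(205,-92,6),C(205,92,6),C(205,92,0),W([-100,90,90])[0],C(165,0,48)]),1).tolist())
cv2.imwrite('pics/z3.png',cv2.resize(a['img'][165:225,200:280],(800,600),interpolation=cv2.INTER_CUBIC)[:,:,::-1])
```

```text
0 [[161.2, 190.6], [260.3, 197.3], [260.5, 199.4], [259.1, 201.6], [202.6, 195.1]]
0.03 [[160.4, 188.5], [260.2, 195.1], [260.3, 197.2], [259.1, 201.6], [202.0, 193.9]]
0.06 [[159.6, 186.4], [260.0, 193.1], [260.2, 195.1], [259.1, 201.6], [201.4, 192.7]]
0.1 [[158.5, 183.7], [259.8, 190.4], [259.9, 192.4], [259.1, 201.6], [200.5, 191.2]]
```

View pics/z3.png

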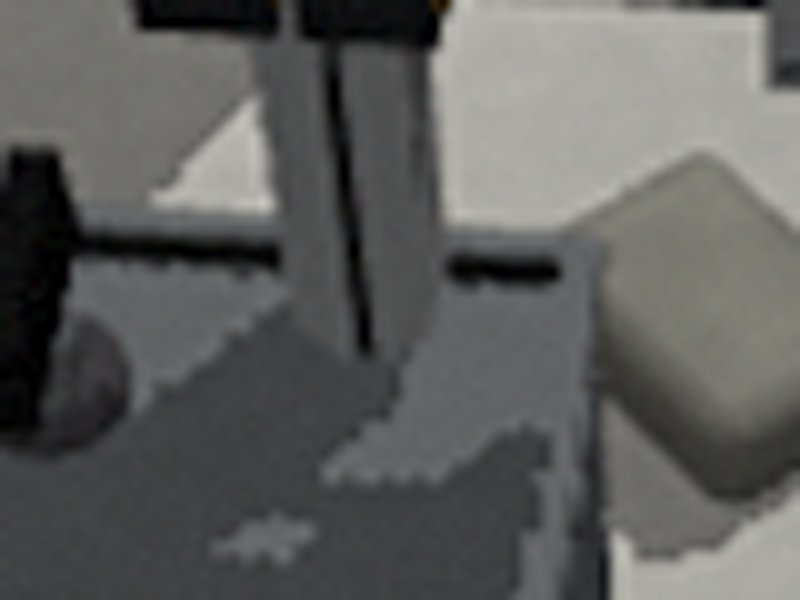

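Run:
```python
from h import *
a=imaging.camera('scene');s=monitor.read_state();print(s['eef_pos'],s['wrist_force'],s['finger_gap'],s['joints'])
print(proj(a,[[535.8,-18.1,92.7],[535.8,-18.1,111.7],[535.8,-18.1,189]]))
# table check: known-ish: robot base at origin
print(proj(a,[[0,0,0]]), a['view'].round(3).tolist(), a['mtx'].tolist())
for n in ['stud','stud_top','cover_front','cover']: print(n,[(np.round(f['rect'],1),round(f['p'],2)) for f in find_in(a,n)[:2]])
```

```text
[535.79794349 -18.08907989 111.6884161 ] [-0.96524358  0.48917704  1.18381964] 0.6574434308697654 [-1.02075498e-01  3.53484875e-01  1.65482760e+00  7.83088289e-06
  1.13332420e+00 -1.45611011e+00]
[[238.22066819 207.87011181]
 [237.35952423 200.97819883]
 [233.47445988 169.88522631]]
[[235.42357657  79.72244433]] [[0.123, 0.992, -0.004, -122.146], [0.773, -0.098, -0.627, -368.575], [-0.622, 0.074, -0.779, 1171.049], [0.0, 0.0, 0.0, 1.0]] [[426.14744727086793, 0.0, 279.8728946443783], [0.0, 426.14744727086793, 213.84793149532825], [0.0, 0.0, 1.0]]
stud [(array([203.5, 193. ,   7.8,  27.4]), 0.51)]
stud_top [(array([201.3, 195.3,  11.6,  26.8]), 0.57)]
cover_front [(array([193.3, 239.4, 128. , 124.9]), 0.78), (array([274.9, 198.2,  31.1,  39.5]), 0.37)]
cover []
```

The camera shows the cover still about 0.1 rad open and the force is only 1.5 N, so I keep pressing by feel.

Call:
{"op": "arm_command", "data": {
  "steps": [
    [0, 0, 0, 1, 0],
    [0, 0, 0, 2, 0],
    [0, 0, 0, 3, 0],
    [0, 0, 0, 4, 0],
    [0, 0, 0, 5, 0],
    [0, 0, 0, 5, 0]
  ]
}}

```text
clock: 8.43
eef_pos: [535.8, -18.1, 106.6]
eef_rot: [-3.142, -0.0, 2.925]
wrist_force: [-0.0, 0.4, 0.8]
finger_gap: 0.5
finger_force: 0.5
```

Call:
{"op": "arm_command", "data": {
  "steps": [
    [0, 0, 0, 1, 0],
    [0, 0, 0, 2, 0],
    [0, 0, 0, 3, 0],
    [0, 0, 0, 4, 0],
    [0, 0, 0, 5, 0],
    [0, 0, 0, 5, 0]
  ]
}}

```text
clock: 9.18
eef_pos: [535.8, -18.1, 101.6]
eef_rot: [-3.142, -0.0, 2.925]
wrist_force: [-1.1, -0.3, 1.8]
finger_gap: 0.4
finger_force: 0.5
```

Run:
```python
from h import *
a=imaging.camera('scene');print(monitor.read_state()['wrist_force'],monitor.read_state()['eef_pos'])
cv2.imwrite('pics/z4.png',cv2.resize(a['img'][160:235,180:280],(800,600),interpolation=cv2.INTER_CUBIC)[:,:,::-1])
```

```text
[-1.2985185   0.51514732  0.67087157] [535.82222896 -18.1031697  101.65515008]
```

View pics/z4.png

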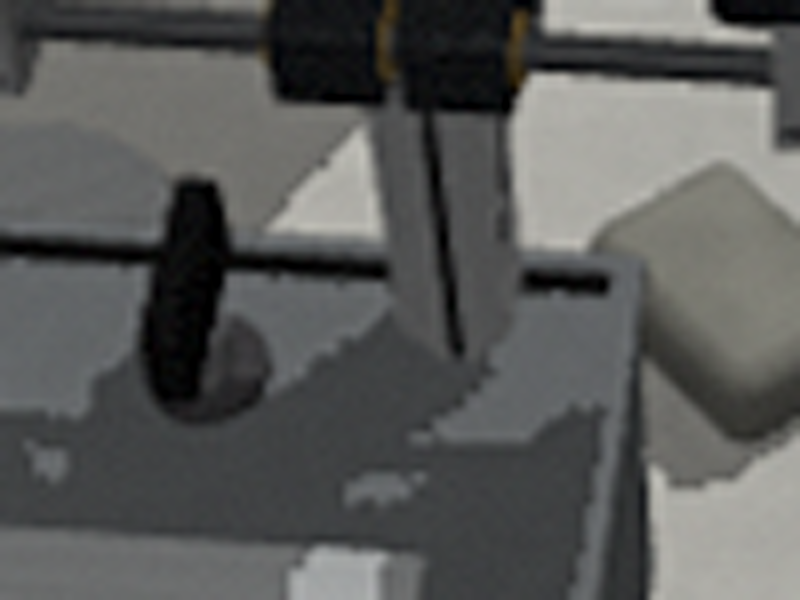

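The corner is now at about (260,192) against 197 when closed, and the fingertips look to end near TCP height. I go on down slowly.

Call:
{"op": "arm_command", "data": {
  "steps": [
    [0, 0, 0, 0.5, 0],
    [0, 0, 0, 1, 0],
    [0, 0, 0, 1.5, 0],
    [0, 0, 0, 2, 0],
    [0, 0, 0, 2.5, 0],
    [0, 0, 0, 3, 0],
    [0, 0, 0, 3.5, 0],
    [0, 0, 0, 4, 0],
    [0, 0, 0, 4, 0]
  ]
}}

```text
clock: 10.35
eef_pos: [535.8, -18.1, 97.7]
eef_rot: [-3.142, -0.0, 2.925]
wrist_force: [-1.2, -0.0, 0.6]
finger_gap: 0.2
finger_force: 0.7
```

Call:
{"op": "arm_command", "data": {
  "steps": [
    [0, 0, 0, 0.5, 0],
    [0, 0, 0, 1, 0],
    [0, 0, 0, 1.5, 0],
    [0, 0, 0, 2, 0],
    [0, 0, 0, 2, 0]
  ]
}}

```text
clock: 10.98
eef_pos: [535.8, -18.1, 95.7]
eef_rot: [-3.142, 0.0, 2.925]
wrist_force: [-0.0, -0.2, 1.5]
finger_gap: 0.4
finger_force: 0.7
```

Call:
{"op": "arm_command", "data": {
  "steps": [
    [0, 0, 0, 0.5, 0],
    [0, 0, 0, 1, 0],
    [0, 0, 0, 1.5, 0],
    [0, 0, 0, 2, 0],
    [0, 0, 0, 2, 0]
  ]
}}

```text
clock: 11.6
eef_pos: [535.8, -18.1, 93.7]
eef_rot: [-3.142, -0.0, 2.925]
wrist_force: [-1.0, 1.1, 1.2]
finger_gap: 0.6
finger_force: 0.7
```

Run:
```python
from h import *
a=imaging.camera('scene');print(monitor.read_state()['wrist_force'],monitor.read_state()['eef_pos'])
g=cv2.cvtColor(a['img'],cv2.COLOR_RGB2GRAY)
print(g[180:206,257].tolist()); print(g[180:206,165].tolist()); print(g[186:225,236].tolist())
```

```text
[-1.60715096  1.30111745  0.99349425] [535.82738777 -18.07902356  93.70474819]
[168, 170, 171, 171, 172, 173, 159, 123, 115, 121, 116, 107, 99, 91, 88, 100, 94, 88, 94, 101, 100, 101, 101, 101, 102, 103]
[113, 113, 110, 104, 103, 102, 104, 106, 89, 71, 51, 19, 1, 46, 64, 67, 64, 66, 66, 66, 64, 66, 65, 66, 66, 65]
[74, 70, 69, 71, 71, 56, 49, 40, 29, 17, 9, 7, 4, 6, 19, 25, 26, 38, 49, 53, 55, 69, 69, 64, 67, 63, 63, 85, 91, 97, 106, 78, 61, 64, 66, 63, 65, 67, 64]
```

Call:
{"op": "arm_command", "data": {
  "steps": [
    [0, 0, 0, 0.5, 0],
    [0, 0, 0, 1, 0],
    [0, 0, 0, 1, 0]
  ]
}}

```text
clock: 12.02
eef_pos: [535.8, -18.1, 92.7]
eef_rot: [-3.142, -0.0, 2.925]
wrist_force: [-0.4, 0.6, 1.2]
finger_gap: 0.4
finger_force: 0.7
```

Call:
{"op": "arm_command", "data": {
  "steps": [
    [0, 0, 0, 0.5, 0],
    [0, 0, 0, 1, 0],
    [0, 0, 0, 1.5, 0],
    [0, 0, 0, 1.5, 0]
  ]
}}

```text
clock: 12.52
eef_pos: [535.8, -18.1, 91.2]
eef_rot: [-3.142, -0.0, 2.925]
wrist_force: [-0.5, 0.2, 1.9]
finger_gap: 0.4
finger_force: 0.6
```

Run:
```python
from h import *
a=imaging.camera('scene');print(monitor.read_state()['wrist_force'],monitor.read_state()['eef_pos'])
cv2.imwrite('pics/z5.png',cv2.resize(a['img'][160:235,180:280],(800,600),interpolation=cv2.INTER_CUBIC)[:,:,::-1])
```

```text
[-0.32569399  0.00380554  0.50978771] [535.84408929 -18.08359784  91.20103345]
```

View pics/z5.png

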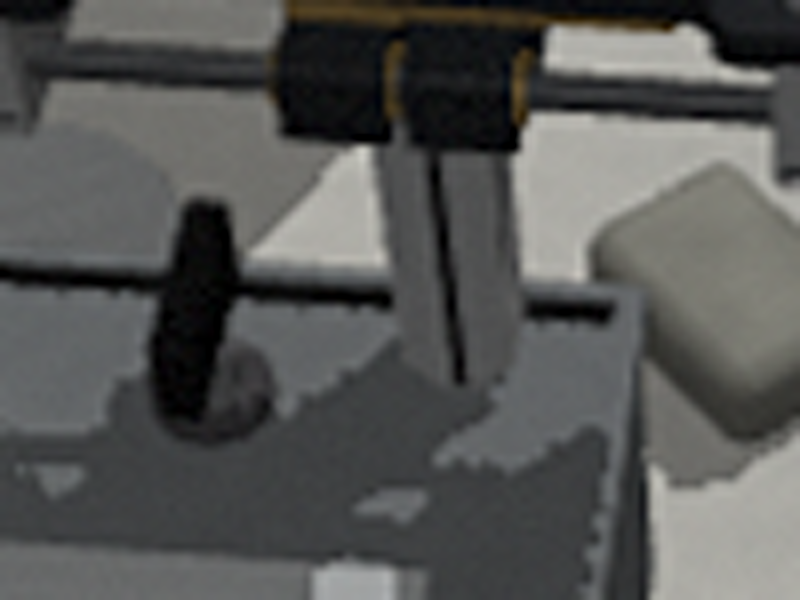

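The corner is at about row 195.6 against 197.3 when closed, so it's almost shut. I continue.

Call:
{"op": "arm_command", "data": {
  "steps": [
    [0, 0, 0, 0.5, 0],
    [0, 0, 0, 1, 0],
    [0, 0, 0, 1.5, 0],
    [0, 0, 0, 2, 0],
    [0, 0, 0, 2, 0]
  ]
}}

```text
clock: 13.2
eef_pos: [535.8, -18.1, 89.2]
eef_rot: [3.142, 0.0, 2.925]
wrist_force: [-1.2, 0.0, 0.7]
finger_gap: 0.2
finger_force: 0.5
```

Call:
{"op": "arm_command", "data": {
  "steps": [
    [0, 0, 0, 0.5, 0],
    [0, 0, 0, 1, 0],
    [0, 0, 0, 1.5, 0],
    [0, 0, 0, 2, 0],
    [0, 0, 0, 2, 0]
  ]
}}

```text
clock: 13.82
eef_pos: [535.8, -18.1, 87.2]
eef_rot: [-3.142, 0.0, 2.925]
wrist_force: [-1.4, -0.3, 1.1]
finger_gap: 0.6
finger_force: 0.3
```

Run:
```python
from h import *
a=imaging.camera('scene');print(monitor.read_state()['wrist_force'],monitor.read_state()['effort'])
g=cv2.cvtColor(a['img'],cv2.COLOR_RGB2GRAY).astype(int)
for c in (165,175,215,253): print(c,g[184:206,c].tolist())
for th in (0,.02,.04): 
    W,C=model([602.06,-88.75,-.214,th]); print(np.round(proj(a,[C(205,-92,6),C(205,92,6),C(180,55,6)]),1).tolist())
```

```text
[-0.58026003  0.53499361  1.20726972] [-4.43271222e-02 -5.36948526e+01 -3.12351608e+01 -2.21088063e-02
 -3.03154020e-02 -8.42452891e-05]
165 [102, 102, 101, 101, 104, 106, 98, 72, 58, 28, 1, 26, 59, 64, 64, 65, 64, 65, 67, 64, 64, 63]
175 [101, 103, 104, 104, 102, 100, 106, 100, 108, 79, 30, 0, 49, 95, 105, 103, 101, 94, 92, 89, 99, 107]
215 [110, 108, 104, 142, 176, 180, 176, 173, 172, 181, 132, 102, 64, 7, 10, 80, 101, 102, 101, 98, 103, 100]
253 [171, 172, 169, 171, 174, 167, 142, 118, 123, 129, 124, 138, 143, 117, 78, 34, 0, 51, 95, 102, 100, 101]
[[161.2, 190.6], [260.3, 197.3], [238.1, 206.4]]
[[160.7, 189.2], [260.2, 195.8], [237.9, 205.2]]
[[160.2, 187.8], [260.1, 194.4], [237.7, 204.0]]
```

Edges at col 165 → 190.5 and col 253 → 196.9 now match the closed prediction. I'm checking for the hard stop.

Call:
{"op": "arm_command", "data": {
  "steps": [
    [0, 0, 0, 0.5, 0],
    [0, 0, 0, 1, 0],
    [0, 0, 0, 1.5, 0],
    [0, 0, 0, 1.5, 0]
  ]
}}

```text
clock: 14.38
eef_pos: [535.9, -18.1, 86.5]
eef_rot: [3.142, 0.0, 2.925]
wrist_force: [-4.0, -0.6, 9.9]
finger_gap: 0.1
finger_force: 5.2
```

Run:
```python
from h import *
a=imaging.camera('scene');print(monitor.read_state()['wrist_force'])
g=cv2.cvtColor(a['img'],cv2.COLOR_RGB2GRAY).astype(int)
for c in (165,175,215,253): print(c,g[184:206,c].tolist())
```

```text
[-5.22258497  0.40986609  8.80895354]
165 [103, 103, 101, 101, 100, 105, 108, 82, 66, 40, 0, 11, 58, 66, 65, 61, 66, 65, 64, 66, 64, 63]
175 [99, 103, 105, 102, 100, 102, 104, 99, 105, 94, 52, 2, 27, 91, 106, 103, 94, 98, 104, 102, 106, 108]
215 [109, 108, 104, 145, 158, 172, 178, 172, 173, 177, 139, 105, 71, 22, 6, 48, 92, 103, 99, 99, 100, 101]
253 [171, 172, 169, 170, 173, 165, 141, 117, 124, 128, 126, 139, 140, 113, 92, 50, 5, 23, 91, 105, 100, 101]
```

The hard stop is felt (10 N) and the cover is closed. Contact came at a TCP reading of 86.5, so the tips stand higher relative to that reading than stated. I'll lift, move above the stud and check.

Call:
{"op": "arm_command", "data": {
  "steps": [
    [0, 0, 0, -10, 0],
    [0, 0, 0, -40, 0],
    [0, 0, 0, -90, 0],
    [0.5, -15, -55, -90, 0],
    [0.5, -15, -55, -90, 0],
    [0.5, -15, -55, -90, 0]
  ]
}}

```text
clock: 15.18
eef_pos: [538.5, -74.8, 175.7]
eef_rot: [3.141, -0.0, 2.924]
wrist_force: [-0.4, 0.1, 0.6]
finger_gap: 27.1
finger_force: 0.0
```

Run:
```python
from h import *
a=imaging.camera('scene');b=imaging.camera('top');s=monitor.read_state();print(s['eef_pos'],s['finger_gap'],s['joints'])
f=lambda i:cv2.resize(i,(400,400),interpolation=cv2.INTER_CUBIC)[:,:,::-1]
cv2.imwrite('pics/z6.png',np.hstack([f(a['img'][120:280,120:280]),f(a['img'][160:220,170:230])]))
print([(t['p'],t['rect'],np.argwhere(t['region']).mean(0)) for t in trace(a,'stud')])
g=cv2.cvtColor(a['img'],cv2.COLOR_RGB2GRAY).astype(int)
for c in (165,175,253): print(c,g[184:206,c].tolist())
W,C=model([602.06,-88.75,-.214,0]); h=22
print(proj(a,[C(165+h,0,48),C(165-h,0,48),C(165-h,0,24),C(165,0,6)]))
print(proj(a,[s['eef_pos']]),C(165,0,48))
```

```text
[538.58419085 -74.19633144 175.64096536] 35.27708474497465 [-2.04348231e-01  3.02615019e-01  1.56416474e+00  1.55541766e-04
  1.27515242e+00 -1.55929035e+00]
[(0.54, [207.6, 198.1, 7.9, 24.3], array([199.35321101, 204.18348624]))]
165 [98, 100, 98, 100, 100, 103, 103, 101, 106, 58, 7, 2, 87, 106, 101, 98, 98, 98, 99, 99, 97, 99]
175 [99, 101, 102, 102, 99, 98, 102, 96, 101, 90, 42, 7, 22, 90, 102, 100, 99, 99, 99, 100, 100, 99]
253 [170, 168, 168, 167, 169, 163, 137, 118, 120, 127, 124, 136, 136, 112, 89, 48, 4, 19, 90, 103, 98, 96]
[[205.24129418 185.58646004]
 [199.9468574  205.02832303]
 [202.05128888 214.06827962]
 [206.07487626 210.7904838 ]]
[[199.80472591 180.0115147 ]] [538.54269855 -74.94592755 138.5       ]
```

View pics/z6.png

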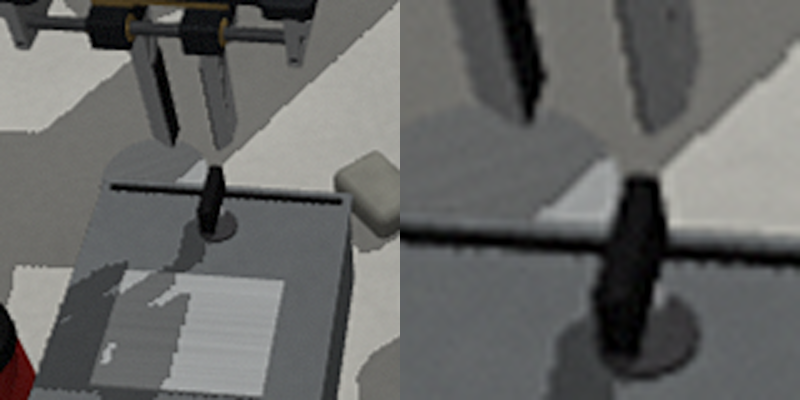

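The stud is within about 2 mm of the prediction, roughly +2 mm in the extractor's y. In the image the tips are about 10 mm above the TCP reading, which agrees with the contact. So tips at 19 mm above the cover means a reading of 105.5.

Call:
{"op": "arm_command", "data": {
  "steps": [
    [0.5, 0, 2, 20, 0],
    [0.5, 0, 2, 40, 0],
    [0.5, 0, 2, 55, 0],
    [0.5, 0, 2, 65, 0],
    [0.5, 0, 2, 70, 0],
    [0.5, 0, 2, 70, 0]
  ]
}}

```text
clock: 16.08
eef_pos: [539.1, -73.0, 105.8]
eef_rot: [-3.142, 0.0, 2.925]
wrist_force: [-0.3, 0.1, 0.4]
finger_gap: 47.3
finger_force: 0.0
```

Run:
```python
from h import *
a=imaging.camera('scene');s=monitor.read_state();print(s['eef_pos'],s['finger_gap'],s['wrist_force'])
cv2.imwrite('pics/z7.png',cv2.resize(a['img'][160:235,155:255],(800,600),interpolation=cv2.INTER_CUBIC)[:,:,::-1])
```

```text
[539.25196005 -73.07801576 106.10071986] 47.30803157492808 [-0.46935108  0.45175969  0.00928539]
```

View pics/z7.png

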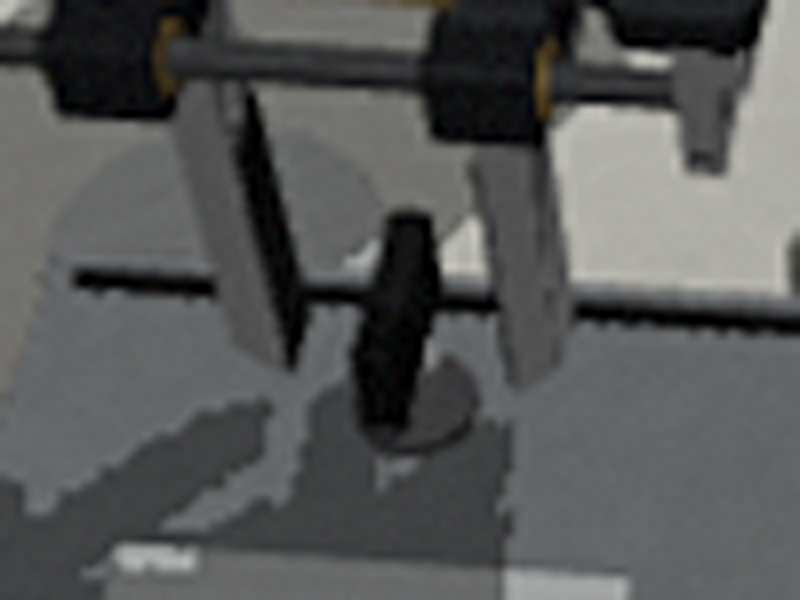

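The tips straddle the wing at (205,207), centred sideways and at wing-bottom height. Grip.

Call:
{"op": "arm_command", "data": {
  "steps": [
    [0, 0, 0, 0, 0],
    [0, 0, 0, 0, 0],
    [0, 0, 0, 0, 0],
    [0, 0, 0, 0, 0],
    [0, 0, 0, 0, 0],
    [0, 0, 0, 0, 0]
  ],
  "force": 25
}}

```text
clock: 16.88
eef_pos: [538.9, -74.0, 105.9]
eef_rot: [-3.14, 0.0, 2.925]
wrist_force: [-0.8, -7.5, 1.1]
finger_gap: 9.6
finger_force: 25.0
```

Call:
{"op": "arm_command", "data": {
  "steps": [
    [0, 0, -0.5, 0, 0],
    [0, 0, -1, 0, 0],
    [0, 0, -1, 1, 0],
    [0, 0, -1, 2, 0],
    [0, 0, -1, 2, 0]
  ]
}}

```text
clock: 17.5
eef_pos: [538.9, -74.1, 103.7]
eef_rot: [-3.141, 0.0, 2.925]
wrist_force: [-1.7, -2.1, 3.7]
finger_gap: 9.8
finger_force: 25.0
```

Call:
{"op": "arm_command", "data": {
  "steps": [
    [0, 0, 0, 0.5, 0],
    [0, 0, 0, 1, 0],
    [0, 0, 0, 1.5, 0],
    [0, 0, 0, 2, 0],
    [0, 0, 0, 2, 0]
  ]
}}

```text
clock: 18.12
eef_pos: [538.9, -74.1, 101.8]
eef_rot: [-3.142, 0.0, 2.925]
wrist_force: [-1.5, -1.7, 3.8]
finger_gap: 9.8
finger_force: 25.0
```

Call:
{"op": "arm_command", "data": {
  "steps": [
    [0, 0, 0, 0.4, 0],
    [0, 0, 0, 0.8, 0],
    [0, 0, 0, 0.8, 0]
  ]
}}

```text
clock: 18.5
eef_pos: [538.9, -74.1, 100.9]
eef_rot: [-3.142, 0.0, 2.925]
wrist_force: [-1.9, -4.1, 3.5]
finger_gap: 9.9
finger_force: 25.0
```

Call:
{"op": "arm_command", "data": {
  "steps": [
    [0, 0, 0, 0.4, 0],
    [0, 0, 0, 0.8, 0],
    [0, 0, 0, 0.8, 0]
  ]
}}

```text
clock: 18.88
eef_pos: [538.9, -74.1, 100.1]
eef_rot: [-3.142, 0.0, 2.925]
wrist_force: [-0.5, -4.4, 4.3]
finger_gap: 9.4
finger_force: 25.0
```

Call:
{"op": "arm_command", "data": {
  "steps": [
    [0, 0, -0.3, 0.4, 0],
    [0, 0, -0.3, 0.8, 0],
    [0, 0, -0.3, 0.8, 0]
  ]
}}

```text
clock: 19.25
eef_pos: [538.9, -74.1, 99.4]
eef_rot: [3.141, 0.0, 2.925]
wrist_force: [-0.8, -0.1, 4.5]
finger_gap: 10.1
finger_force: 25.0
```

Call:
{"op": "arm_command", "data": {
  "steps": [
    [0, 0, 0, 0.4, 0],
    [0, 0, 0, 0.8, 0],
    [0, 0, 0, 0.8, 0]
  ]
}}

```text
clock: 19.62
eef_pos: [538.8, -74.2, 98.5]
eef_rot: [3.141, 0.0, 2.925]
wrist_force: [0.1, 0.6, 4.8]
finger_gap: 9.6
finger_force: 25.0
```

Call:
{"op": "arm_command", "data": {
  "steps": [
    [0, 0, 0, 0.4, 0],
    [0, 0, 0, 0.8, 0],
    [0, 0, 0, 0.8, 0]
  ]
}}

```text
clock: 20.0
eef_pos: [538.9, -74.2, 97.8]
eef_rot: [3.141, 0.0, 2.925]
wrist_force: [0.8, 2.4, 5.3]
finger_gap: 9.7
finger_force: 25.0
```

Call:
{"op": "arm_command", "data": {
  "steps": [
    [0, 0, 0, 0.4, 0],
    [0, 0, 0, 0.8, 0],
    [0, 0, 0, 0.8, 0]
  ]
}}

```text
clock: 20.38
eef_pos: [538.8, -74.2, 97.0]
eef_rot: [3.141, 0.0, 2.925]
wrist_force: [-0.5, 0.9, 5.0]
finger_gap: 9.6
finger_force: 25.0
```

Call:
{"op": "arm_command", "data": {
  "steps": [
    [0, 0, 0, 0.4, 0],
    [0, 0, 0, 0.8, 0],
    [0, 0, 0, 0.8, 0]
  ]
}}

```text
clock: 20.75
eef_pos: [538.8, -74.2, 96.2]
eef_rot: [3.141, 0.0, 2.925]
wrist_force: [0.4, 2.1, 5.5]
finger_gap: 9.9
finger_force: 25.0
```

Call:
{"op": "arm_command", "data": {
  "steps": [
    [0, 0, 0, 0.4, 0],
    [0, 0, 0, 0.8, 0],
    [0, 0, 0, 0.8, 0]
  ]
}}

```text
clock: 21.12
eef_pos: [538.9, -74.2, 95.6]
eef_rot: [3.141, 0.0, 2.925]
wrist_force: [-1.2, 2.1, 6.6]
finger_gap: 9.9
finger_force: 25.0
```

Call:
{"op": "arm_command", "data": {
  "steps": [
    [0, 0, 0, 0.3, 0],
    [0, 0, 0, 0.5, 0],
    [0, 0, 0, 0.5, 0]
  ]
}}

```text
clock: 21.5
eef_pos: [538.9, -74.3, 95.6]
eef_rot: [3.141, 0.001, 2.925]
wrist_force: [-3.8, 1.8, 12.1]
finger_gap: 10.0
finger_force: 25.0
```

The floor is felt: no motion for 0.5 mm and 12 N. I ease off 0.6 mm (the window is 1.5 mm) and turn the first 20° to check the side load.

Call:
{"op": "arm_command", "data": {
  "steps": [
    [0, 0, 0, -0.6, 0],
    [0, 0, 0, -0.6, 5],
    [0, 0, 0, -0.6, 10],
    [0, 0, 0, -0.6, 15],
    [0, 0, 0, -0.6, 20],
    [0, 0, 0, -0.6, 20]
  ]
}}

```text
clock: 22.25
eef_pos: [538.9, -74.3, 95.6]
eef_rot: [3.141, 0.0, 2.574]
wrist_force: [-0.5, 1.7, 6.3]
finger_gap: 9.5
finger_force: 25.0
```

Call:
{"op": "arm_command", "data": {
  "steps": [
    [0, 0, 0, 0, 6],
    [0, 0, 0, 0, 12],
    [0, 0, 0, 0, 18],
    [0, 0, 0, 0, 24],
    [0, 0, 0, 0, 30],
    [0, 0, 0, 0, 35],
    [0, 0, 0, 0, 35]
  ]
}}

```text
clock: 23.12
eef_pos: [538.9, -74.3, 95.6]
eef_rot: [3.141, 0.0, 1.964]
wrist_force: [-0.8, 1.9, 6.0]
finger_gap: 9.7
finger_force: 25.0
```

Run:
```python
from h import *
s=monitor.read_state();print(s['eef_pos'],s['eef_rot'],s['wrist_force'],s['moment'])
```

```text
[538.87011421 -74.31410833  95.61877183] [3.14134269e+00 1.20978914e-04 1.96358511e+00] [-0.83655032  1.91658261  6.03482197] [ 0.29682067  0.02600512 -0.02222213]
```

Call:
{"op": "arm_command", "data": {
  "steps": [
    [0, 0, 0, 0, 6],
    [0, 0, 0, 0, 12],
    [0, 0, 0, 0, 18],
    [0, 0, 0, 0, 24],
    [0, 0, 0, 0, 30],
    [0, 0, 0, 0, 35],
    [0, 0, 0, 0, 35],
    [0, 0, 0, -0.8, 35],
    [0, 0, 0, -1.6, 35],
    [0, 0, 0, -2.4, 35],
    [0, 0, 0, -2.4, 35]
  ]
}}

```text
clock: 24.5
eef_pos: [538.8, -74.3, 97.9]
eef_rot: [3.141, -0.0, 1.354]
wrist_force: [1.2, 1.1, 4.8]
finger_gap: 9.6
finger_force: 25.0
```

Run:
```python
from h import *
s=monitor.read_state();print(s['eef_pos'],s['eef_rot'],s['wrist_force'],s['moment'])
```

```text
[538.84040307 -74.33911443  97.93267752] [ 3.14140926e+00 -1.26856142e-05  1.35400208e+00] [1.17240631 1.11374585 4.79452555] [ 0.15750702 -0.01788876 -0.0387091 ]
```

Call:
{"op": "arm_command", "data": {
  "steps": [
    [0, 0, 0, -0.5, 0],
    [0, 0, 0, -0.9, 0],
    [0, 0, 0, -0.9, 0]
  ]
}}

```text
clock: 24.88
eef_pos: [538.8, -74.3, 98.8]
eef_rot: [3.142, -0.0, 1.354]
wrist_force: [1.6, 1.2, 5.2]
finger_gap: 10.0
finger_force: 25.0
```

Call:
{"op": "arm_command", "data": {
  "steps": [
    [0, 0, 0, -0.3, 0],
    [0, 0, 0, -0.6, 0],
    [0, 0, 0, -0.6, 0]
  ]
}}

```text
clock: 25.25
eef_pos: [538.8, -74.3, 99.2]
eef_rot: [-3.142, -0.0, 1.354]
wrist_force: [2.9, 1.4, 1.4]
finger_gap: 9.9
finger_force: 25.0
```

The pin has seated in the notch 3.6 mm above the floor, and the force is dropping. Release and rise.

Call:
{"op": "arm_command", "data": {
  "steps": [
    [0.4, 0, 0, 0, 0],
    [0.4, 0, 0, 0, 0],
    [0.4, 0, 0, 0, 0],
    [0.4, 0, 0, 0, 0],
    [0.4, 0, 0, -20, 0],
    [0.4, 0, 0, -50, 0],
    [0.4, 0, 0, -100, 0],
    [0.4, 0, 0, -150, 0],
    [0.4, 0, 0, -150, 0],
    [0.4, 0, 0, -150, 0],
    [0.4, 0, 0, -150, 0]
  ]
}}

```text
clock: 26.62
eef_pos: [538.4, -74.3, 247.9]
eef_rot: [-3.139, 0.0, 1.354]
wrist_force: [0.5, 0.3, -1.0]
finger_gap: 38.0
finger_force: 0.0
```

Run:
```python
from h import *
a=imaging.camera('scene');s=monitor.read_state();print(s['eef_pos'],s['finger_gap'],s['wrist_force'])
f=lambda i:cv2.resize(i,(400,400),interpolation=cv2.INTER_CUBIC)[:,:,::-1]
cv2.imwrite('pics/z8.png',np.hstack([f(a['img'][130:330,70:330]),f(a['img'][170:230,170:230])]))
g=cv2.cvtColor(a['img'],cv2.COLOR_RGB2GRAY).astype(int)
for c in (165,175,253): print(c,g[184:206,c].tolist())
```

```text
[538.45023851 -74.26381411 248.14148314] 37.482270211516116 [-0.47760625 -0.39835366 -0.26195949]
165 [95, 96, 95, 95, 96, 99, 98, 97, 101, 57, 1, 0, 85, 101, 97, 94, 93, 94, 94, 93, 94, 94]
175 [94, 96, 98, 98, 95, 95, 99, 93, 98, 85, 41, 7, 26, 85, 100, 96, 95, 95, 95, 94, 97, 96]
253 [161, 162, 160, 161, 165, 157, 132, 112, 115, 121, 121, 132, 131, 108, 85, 46, 7, 18, 86, 100, 95, 93]
```

View pics/z8.png

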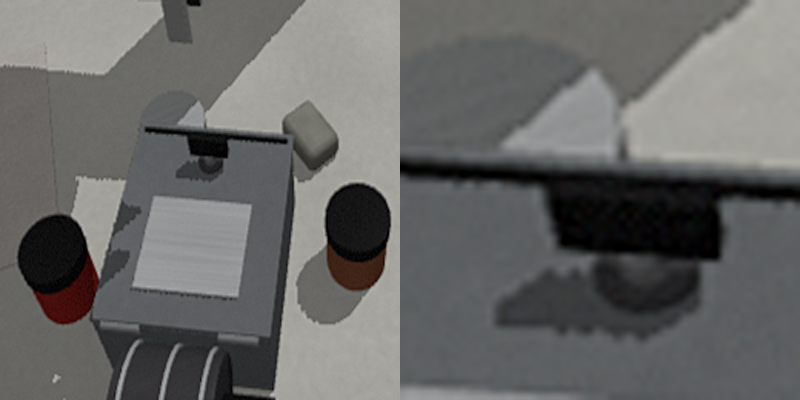

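The wing now lies crosswise at about (205,202), the stud sits low, the cover edge is unchanged at its closed position, the jars and pumice haven't moved, and the arm is clear.

```bash
python3 -c "
from h import *
print(job.sign_off())"
```

```text
the job is handed in; nothing more can be done
None
```

The cover is closed and the stud is pressed, turned a quarter turn clockwise and let up into its notch. Peak push on the stud read 12 N, and the job was handed in at about 27 s with the arm clear. The jars and pumice block look unmoved in the last picture, but I did not recheck the wax tin.

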